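Ready the resin scale for weighing

ROBOT

A 6-joint arm with a two-finger parallel gripper is mounted at the origin on the work surface. World frame = base frame: x ahead of the robot, y to its left, z up, the work surface at z = 0. Lengths are in mm, angles in rad, forces in N, time in s.
With the tool pointing down it reaches from about 275 to 1000 mm from the base axis. Payload 8.4 kg.
Tool frame: the origin (TCP) lies between the finger pads; the fingertips stand r.finger_overhang ahead of it and the grasp point (between the pads) is the TCP (r.finger_overhang is the distance from the TCP to the fingertips, in mm); z points along the fingers, y is the line along which they close (so a half turn about z gives the same grasp; the last joint's range is limited). The gripper opens to 85 mm and grips with 20 to 120 N. Pads are 22 mm wide; open, the fingers measure 114 mm over their backs; the gripper's body (76 mm by 85 mm) begins 54 mm behind the grasp point. The pads swing forward as they close: fully open they stand 13 mm farther back than shut.
Start: joints at [-1.107, 0.353, 1.633, -0, 1.155, -0.002], TCP at [280.71, -558.417, 250.281] pointing down, gripper open.
Joint ranges: [-2.63, 2.63], [-0.92, 2.1], [0.06, 2.66], [-1.3, 4.44], [0, 2.69], [-3.02, 3.02]. Speed limits (rad/s): [2.22, 2.22, 2.79, 3.14, 3.14, 3.14].

INTERFACE

Orientations are given as [roll, pitch, yaw] about the fixed x, y, z axes, in that order (R = Rz(yaw) Ry(pitch) Rx(roll)).
In Python, from rig import r, cams, sign_off gives the robot as it stands.
- The arm moves only by the shell command python3 -m crank 'ROWS' [FORCE]. ROWS is JSON, a list of rows, each a list of 7 numbers: the shift along the tool's x, y, z in m, then the turn, a rotation vector about the tool's x, y, z in rad, then the closure, from 0 (fully open) to 1 (shut). In form: [[dx, dy, dz, ax, ay, az, gripper], ...]. A call has 1 to 5 rows; each row is the pose to reach, as a shift and turn from the pose commanded when the call began, along the tool's axes at that moment; what a row does not reach only later rows make up. A row lasts 1/10 s, in which the tool goes at most 50 mm and 8.59 degrees, less where a joint would pass 70% of its speed; a pose out of reach is approached as far as the arm can. A call with a gripper value outside its range is refused whole. The fingers move at their own pace and stop on an object; FORCE is the grip in N (left out, the last holds). Time passes only in rows, so rows that repeat a pose let the fingers close. It gives the time, the measured TCP pose, the force, the opening and the grip force at its end, in the units of the state.
- r.sense(): the state, without advancing time (a new reading comes with each control period).
- cams.grab_frame(name): name is "side" or "top"; returns a dict with "image" (384x512x3 uint8, red, green, blue), "fx", "fy", "cx", "cy" (pixels), "position" and "orientation" of the camera in the world. Camera axes: x right, y down, z forward; pixel columns grow to the right and rows downward; lengths in mm; the calibration is good to about 2 mm. A picture is of the moment at which its call begins. There is no depth.
- sign_off(): hands the job in; it is judged then, once.
The state is a dict: "clock": time; "qpos": joint angles; "qvel": joint speeds; "joint_efforts": joint torques, N m; "eef_pos": TCP position; "tcp_rot": TCP orientation; "contact_force": force on the tool from outside, world axes, zero at the start; "wrist_torque": the same for the moment, N m; "opening": opening from 0.0 (shut) to 1.0 (fully open); "grasp_force": force on a finger pad.
Only numpy, scipy, OpenCV 4.12 (cv2) and the standard library are available. Lean on these libraries where they do the work, as an engineer would, in place of code of your own. Each camera call takes 0.05 s, during which the arm holds its last target. There are 200 camera calls.

TASK

Get the bench scale ready for weighing resin into the cup that stands on its pan: switch it on by pressing down the raised far end of the black rocker switch, then give the bare metal of the pan a light tap with a fingertip to see that it is free, then press the wide tare key down and let it come back up. Use light fingertip touches only, in that order; leave the scale on, do not press the two small round keys, and do not shift or lift the cup or the things standing around the scale.

Things in the scene. Friction and masses are not known exactly. Their poses are not given: they have to be found in the camera images.
- scale: grey bench scale, fixed; 289 mm long (x -144 to +145), 254 wide (y), 82 high. Origin: under its middle on the bench; x points from the key panel to the pan (away from the robot, within 22 degrees), y left, z up. Key panel: x -142 to -52 mm, rising 10 degrees towards the pan from 37 to 53 mm high; left to right: rocker switch, black display, tare key; two small round keys in front of the display
- pan: rectangular stainless pan of the scale, 200 x 254 mm. Origin 16 mm under the middle of its flat top. On springy mounts: starts to give at 1 to 2 N, then 3 N per mm, stop at 6 mm; springs back. The cup stands on its rear half; the front 50 mm strip is always bare
- pan_bare (a point): a point on top of the pan, in the middle of the bare front strip, 28 mm behind the pan's front edge; any other bare place on the pan will do as well
- power_rocker (a joint): rocker switch: 0 = off (its far end, towards the pan, stands up); on from 0.25 rad (far end pressed down), cushioned stop at 0.40 rad. Stays where it is left
- power_press (a point): where to press: top face of the raised far half of the black rocker, 10 mm from its pivot towards the pan; sinks 4 mm in all, takes 4 N at first, then less. Rocker 30 mm long up the slope, 20 wide, at the panel's left (+y) end, pivot 93 mm left of the scale's middle, its top 9 mm over the panel at the pivot, raised end 14 mm. A fingertip covering the near half too cannot tip it
- tare_key (a joint): tare key, m: 0 = up, 0.004 = pressed fully; it works from 2 mm. Spring: starts at 0.6 N, 5 N fully down; comes back up by itself. Moves square to the sloping panel
- tare_top (a point): middle of the top of the tare key: the wide white oblong key, 38 x 22 mm, 9 mm proud of the panel, at its right (-y) end, 88 mm right of the scale's middle. z axis square to the panel, pointing out
- units_key (a joint): small round white key, left one, 16 mm across, not to be pressed; m: 0 = up, 0.004 = down
- units_key_top (a point): middle of its top, 6 mm proud of the panel
- print_key (a joint): small round white key, right one, 16 mm across, not to be pressed; m: 0 = up, 0.004 = down
- print_key_top (a point): middle of its top, 6 mm proud of the panel
- cup: clear empty mixing cup standing on the rear half of the pan, 80 mm across the rim, 55 mm high; origin: centre of its underside. To be left alone
- resin: white resin bottle, 90 mm across, 200 mm high, beside the scale; origin: centre of its underside. To be left alone
- hardener: white hardener bottle, 64 mm across, 150 mm high, beside the scale; origin: centre of its underside. To be left alone
- stick_jar: steel tin with wooden stirring sticks, 72 mm across, tin 100 mm high, sticks up to 160 mm; beside the scale; origin: centre of its underside. To be left alone
- tape: roll of masking tape lying flat, 104 mm across, 24 mm high; beside the scale; origin: centre of its underside. To be left alone

How it is judged:
By the outcome, as a careful person would: the job done as asked, in the order asked, and still so for the second after the job is handed in, with the robot touching nothing.
It also fails if it takes over 42 s, if anything falls off the work surface, if the arm or the gripper's body presses on something with over 40 N, if the wrist force passes 120 N, or if a joint passes its speed limit or range.

## Working session

There is one attempt and no reset: what is moved stays moved. The work goes in short steps, Python scripts to look and compute and a shell command to move; the robot and the scene stay as the last step left them, time stands still between calls to the robot, and variables do not carry over. Pictures are saved under pics/ and viewed, at most 10 in all, crops included, and the job is handed in when it is done.

```bash
mkdir -p pics; ls
python3 - <<'E'
from rig import r,cams
import cv2
for n in("top","side"):
    f=cams.grab_frame(n); cv2.imwrite(f"pics/{n}0.png",cv2.resize(f["image"][:,:,::-1],(800,600),interpolation=cv2.INTER_CUBIC))
    print(n,{k:v for k,v in f.items() if k!="image"})
print(r.sense(),r.finger_overhang)
E
```

```text
pics
top {'fx': 466.20557370334313, 'fy': 466.20557370334313, 'cx': 257.37358034374114, 'cy': 188.75991722468643, 'position': array([ 332.55797456,   63.89237273, 1200.90891958]), 'orientation': array([-2.94209642,  0.00833717, -1.58198505])}
side {'fx': 477.90928498559214, 'fy': 477.90928498559214, 'cx': 252.05982474495926, 'cy': 184.75066259531548, 'position': array([120.49533862, 862.09980721, 991.47201819]), 'orientation': array([-2.34237278, -0.01593057, -2.63714405])}
{'clock': 0.1, 'qpos': array([-1.10744605e+00,  3.53590742e-01,  1.63408753e+00,  2.78197556e-05,
        1.15519814e+00, -2.39704166e-03]), 'qvel': array([ 0.00012196, -0.00163948, -0.00036565,  0.000109  ,  0.00063721,
       -0.00094896]), 'joint_efforts': array([-4.41220764e-04, -6.06356764e+01, -3.42820609e+01, -5.11569411e-06,
        4.03945087e-03,  4.97504152e-05]), 'eef_pos': array([ 280.50307765, -558.04889204,  249.61745588]), 'tcp_rot': array([-3.14030896e+00, -2.85143044e-05,  4.65736047e-01]), 'contact_force': array([ 0.45186415, -0.99504656, -0.00788603]), 'wrist_torque': array([-0.0206178 , -0.01376065, -0.00243993]), 'grasp_force': 0.0, 'opening': 0.999499063595797} 19.0
```

View pics/top0.png

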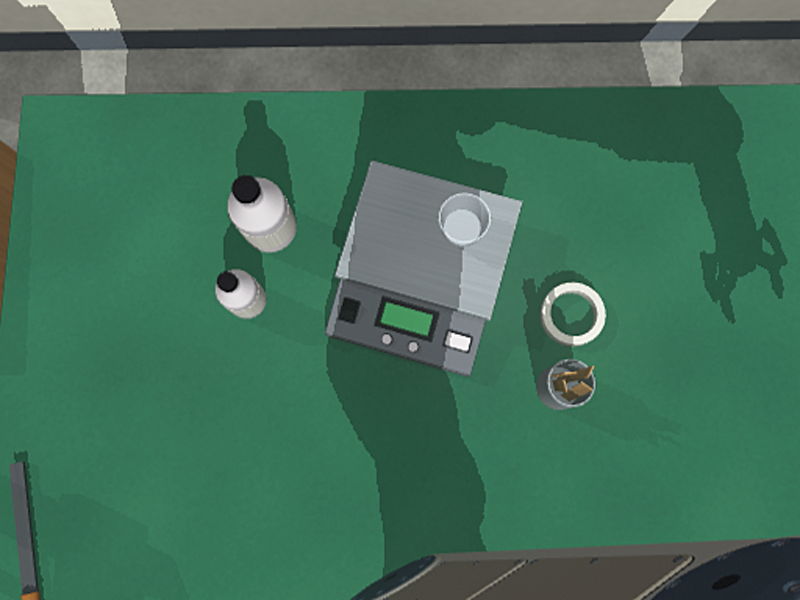

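View pics/side0.png

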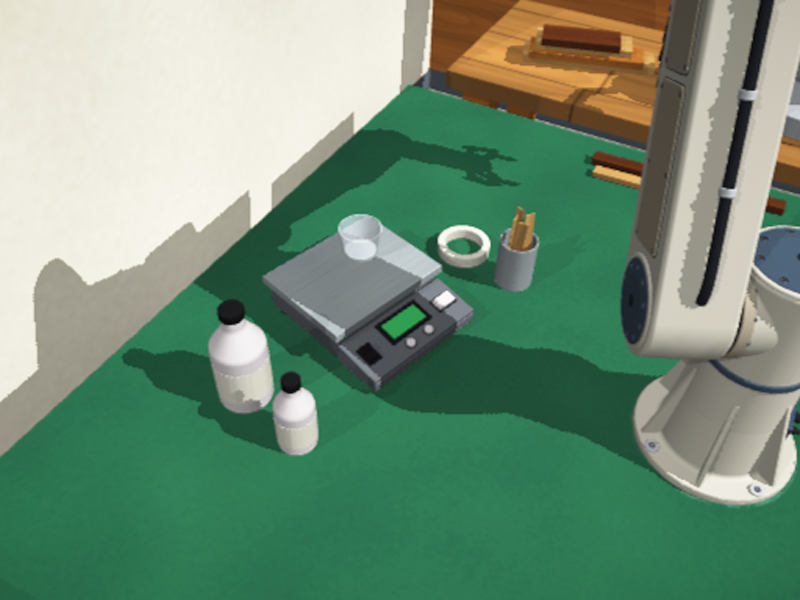

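Top view (800x600): pan corners are near (371,161), (522,201), (490,320), (337,277), the rocker is at (349,310), and the tare key is at (459,342). The side view shows the rocker at (370,353) and the tare key at (444,300). I'll fit the scale pose to these and check it by reprojection.

```bash
cat > h.py <<'E'
import numpy as np,cv2
from scipy.spatial.transform import Rotation as Ro
from scipy.optimize import least_squares
def proj(f,P):
    R=Ro.from_euler('xyz',f["orientation"]).as_matrix()
    c=(np.atleast_2d(P)-f["position"])@R
    return np.c_[f["fx"]*c[:,0]/c[:,2]+f["cx"],f["fy"]*c[:,1]/c[:,2]+f["cy"]]
def world(p,P):
    P=np.atleast_2d(np.array(P,float)); c,s=np.cos(p[2]),np.sin(p[2])
    return np.c_[p[0]+c*P[:,0]-s*P[:,1],p[1]+s*P[:,0]+c*P[:,1],P[:,2]]
E
python3 - <<'E'
from h import *
from rig import cams
F={n:cams.grab_frame(n) for n in("top","side")}
k=512/800
def key(x,y,h): # x on panel surface foot
    t=np.radians(10); z=37+(x+142)*np.tan(t)
    return [x-h*np.sin(t),y,z+h*np.cos(t)]
C=[[145,127,82],[145,-127,82],[-55,-127,82],[-55,127,82]]
obs={"top":[(371,161),(522,201),(490,320),(337,277),(459,342),(349,310)],"side":[(264,278),None,(441,268),(341,338),(444,300),(370,353)]}
def res(p,full=False):
    W=world(p,C+[key(p[3],-88,9),key(p[4],93,9)]); o=[]
    for n in F:
        q=proj(F[n],W)/k-.0
        for a,b in zip(q,obs[n]):
            if b: o+=list(a-b)
    return np.array(o)
s=least_squares(res,[500,0,-.2,-97,-97],loss='soft_l1',f_scale=2,x_scale=[100,100,.1,50,50])
print(s.x.round(3));print(s.fun.reshape(-1,2).round(1));p=s.x
np.save("p.npy",p)
ims=[]
pts=C+[key(p[3]+a,-88+b,9) for a,b in((11,19),(11,-19),(-11,-19),(-11,19))]+[key(p[4]+a,93+b,9) for a,b in((15,10),(15,-10),(-15,-10),(-15,10))]
for n,(x0,y0) in (("top",(205,95)),("side",(165,130))):
    im=cv2.resize(F[n]["image"][y0:y0+150,x0:x0+145,::-1],None,fx=2.75*1,fy=2.75,interpolation=cv2.INTER_CUBIC)
    q=(proj(F[n],world(p,pts))-[x0,y0]+.5)*2.75
    for g in range(0,12,4): cv2.polylines(im,[np.int32(q[g:g+4]*16)],True,(0,0,255),1,cv2.LINE_AA,4)
    ims.append(im)
cv2.imwrite("pics/fit.png",np.hstack(ims))
print(world(p,[key(p[3],-88,9),key(p[4],93,9),[-27,0,82]]).round(1))
E
```

```text
[ 6.05195e+02  4.00060e+01 -2.85000e-01 -9.66880e+01 -9.51730e+01]
[[-1.3  1.1]
 [-0.5  1.1]
 [ 0.6  0.4]
 [-2.7  0.6]
 [-1.   0.7]
 [-0.2  1.5]
 [-1.9 -3.6]
 [ 1.  -5.4]
 [-3.8 -3.4]
 [ 0.1 -3.8]
 [-0.1 -4.2]]
[[486.2 -16.8  53.9]
 [538.5 156.5  54.1]
 [579.3  47.6  82. ]]
```

View pics/fit.png

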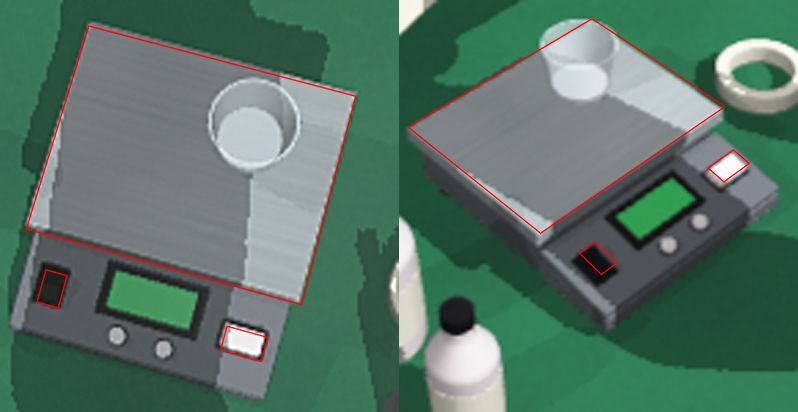

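The reprojected outlines match both pictures to about 1-2 mm (rocker and tare outlines at crop (52,288) and (245,343)). Next is a helper that turns a target into tool-frame rows.

```bash
cat > go.py <<'E'
# go.py sx sy ztip : tool-frame shift/turn from the measured pose to a tip target in scale x,y (mm), world tip z
import sys
from h import *
from rig import r
s=r.sense(); p=np.load("p.npy"); a=[float(v) for v in sys.argv[1:4]]
T=world(p[:3],[[a[0],a[1],a[2]+r.finger_overhang]])[0]
R=Ro.from_euler('xyz',s["tcp_rot"]); G=Ro.from_euler('xyz',[np.pi,0,p[2]+np.pi])
d=R.as_matrix().T@(T-s["eef_pos"]); w=(R.inv()*G).as_rotvec()
print("clock",s["clock"],"target",T.round(1),"shift m",(d/1000).round(4),"turn",w.round(3),"F",s["contact_force"].round(2),"q",s["qpos"].round(2))
E
python3 go.py -81 93 105
```

```text
clock 0.2 target [553.6 152.  124. ] shift m [ 0.5629 -0.5118  0.1263] turn [-0.000e+00 -1.000e-03 -2.391e+00] F [ 0.46 -0.41  0.29] q [-1.11  0.35  1.63  0.    1.16 -0.  ]
```

```bash
python3 -m crank '[[0.03,-0.027,0,0,0,-0.14,1],[0.06,-0.054,0,0,0,-0.28,1],[0.09,-0.081,0,0,0,-0.42,1],[0.12,-0.108,0,0,0,-0.56,1],[0.15,-0.135,0,0,0,-0.70,1]]' 20; python3 go.py -81 93 180
```

```text
clock: 0.7
eef_pos: [354.3, -368.9, 250.2]
tcp_rot: [3.142, -0.0, 1.171]
contact_force: [1.3, 0.0, 0.2]
opening: 0.148
grasp_force: 0.0
clock 0.7 target [553.6 152.  199. ] shift m [ 0.5575 -0.0191  0.0513] turn [ 0.    -0.    -1.685] F [1.33 0.   0.21] q [-0.81  0.18  1.87  0.    1.09 -0.41]
```

```bash
python3 -m crank '[[0.04,-0.001,0,0,0,-0.14,1],[0.08,-0.003,0,0,0,-0.28,1],[0.12,-0.004,0,0,0,-0.42,1],[0.16,-0.005,0,0,0,-0.56,1],[0.20,-0.007,0,0,0,-0.70,1]]'; python3 go.py -81 93 180
```

```text
clock: 1.2
eef_pos: [426.8, -182.3, 250.4]
tcp_rot: [3.141, 0.0, 1.871]
contact_force: [0.6, -0.9, -0.2]
opening: -0.005
grasp_force: 0.0
clock 1.2 target [553.6 152.  199. ] shift m [0.2818 0.2201 0.0514] turn [ 0.     0.    -0.985] F [ 0.57 -0.9  -0.22] q [-0.41  0.1   1.96 -0.    1.08 -0.71]
```

```bash
python3 -m crank '[[0.03,0.024,0,0,0,-0.14,1],[0.06,0.047,0,0,0,-0.28,1],[0.09,0.07,0,0,0,-0.42,1],[0.12,0.094,0,0,0,-0.56,1],[0.15,0.117,0,0,0,-0.70,1]]'; python3 go.py -81 93 180
```

```text
clock: 1.7
eef_pos: [495.1, -4.7, 250.3]
tcp_rot: [3.141, 0.0, 2.572]
contact_force: [1.0, -0.3, -0.4]
opening: 0.0
grasp_force: 0.0
clock 1.7 target [553.6 152.  199. ] shift m [0.0353 0.1635 0.0514] turn [ 0.     0.    -0.285] F [ 1.05 -0.28 -0.4 ] q [-0.01  0.15  1.9  -0.    1.09 -1.01]
```

```bash
python3 -m crank '[[0.009,0.04,0,0,0,-0.10,1],[0.018,0.08,0,0,0,-0.19,1],[0.026,0.12,0,0,0,-0.285,1],[0.0355,0.1635,0.025,0,0,-0.285,1],[0.0355,0.1635,0.0515,0,0,-0.285,1]]'; python3 go.py -81 93 75
```

```text
clock: 2.2
eef_pos: [556.5, 154.7, 199.1]
tcp_rot: [3.138, 0.003, 2.854]
contact_force: [-0.1, -0.1, -0.3]
opening: 0.001
grasp_force: 0.0
clock 2.2 target [553.6 152.   94. ] shift m [ 0.0023 -0.0037  0.1051] turn [ 0.003  0.003 -0.002] F [-0.1  -0.1  -0.29] q [ 0.27  0.33  1.79  0.    1.02 -1.02]
```

```bash
python3 -m crank '[[0,0,0.03,0,0,0,1],[0,0,0.06,0,0,0,1],[0,0,0.085,0,0,0,1],[0,0,0.105,0,0,0,1],[0,0,0.105,0,0,0,1]]'; python3 go.py -81 93 75
python3 - <<'E'
from h import *
from rig import r,cams
p=np.load("p.npy"); ims=[]
tip=r.sense()["eef_pos"]-[0,0,19]
for n,(x0,y0) in (("top",(185,140)),("side",(190,165))):
    f=cams.grab_frame(n); im=cv2.resize(f["image"][y0:y0+100,x0:x0+100,::-1],None,fx=4,fy=4,interpolation=cv2.INTER_CUBIC)
    q=(proj(f,tip)[0]-[x0,y0]+.5)*4; cv2.drawMarker(im,tuple(int(v) for v in q),(0,0,255),0,12); ims.append(im)
cv2.imwrite("pics/ap.png",np.hstack(ims))
E
```

```text
clock: 2.7
eef_pos: [552.1, 149.6, 91.1]
tcp_rot: [-3.139, -0.004, 2.851]
contact_force: [-0.8, -0.2, 0.4]
opening: 0.002
grasp_force: 0.0
clock 2.7 target [553.6 152.   94. ] shift m [-0.0008  0.0027 -0.0029] turn [-0.003 -0.004 -0.005] F [-0.84 -0.16  0.43] q [ 0.26  0.47  1.87 -0.    0.81 -1.02]
```

View pics/ap.png

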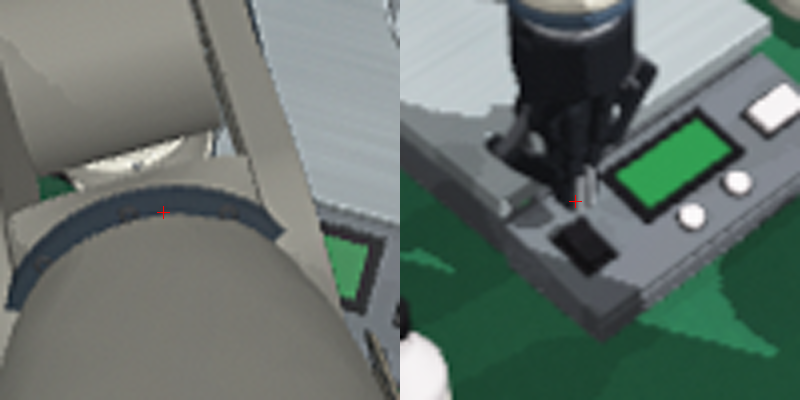

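Side view: the closed tip at (577,205) hangs just past the rocker (585,247) on its pan side and clear of the pan edge, as planned. I'll settle and creep down.

```bash
python3 -m crank '[[0,0,0.001,0,0,0,1],[0,0,0.003,0,0,0,1],[0,0,0.005,0,0,0,1],[0,0,0.005,0,0,0,1],[0,0,0.005,0,0,0,1]]'; python3 go.py -81 93 61
```

```text
clock: 3.3
eef_pos: [554.1, 150.2, 89.0]
tcp_rot: [3.141, 0.0, 2.851]
contact_force: [-0.4, -0.2, 0.6]
opening: 0.002
grasp_force: 0.0
clock 3.3 target [553.6 152.   80. ] shift m [0.001  0.0016 0.009 ] turn [ 0.     0.    -0.006] F [-0.37 -0.21  0.56] q [ 0.26  0.48  1.87  0.    0.8  -1.02]
```

```bash
python3 -m crank '[[0.001,0.0015,0.002,0,0,0,1],[0.001,0.0015,0.004,0,0,0,1],[0.001,0.0015,0.006,0,0,0,1],[0.001,0.0015,0.007,0,0,0,1],[0.001,0.0015,0.007,0,0,0,1]]'; python3 -m crank '[[0,0,0.001,0,0,0,1],[0,0,0.002,0,0,0,1],[0,0,0.002,0,0,0,1]]';  python3 go.py -81 93 61
```

```text
clock: 3.8
eef_pos: [553.4, 151.9, 81.5]
tcp_rot: [-3.141, -0.0, 2.851]
contact_force: [0.6, -0.1, -0.5]
opening: 0.001
grasp_force: 0.0
clock: 4.1
eef_pos: [553.7, 151.9, 79.8]
tcp_rot: [3.141, 0.0, 2.851]
contact_force: [0.3, -0.9, 0.1]
opening: 0.002
grasp_force: 0.4
clock 4.1 target [553.6 152.   80. ] shift m [ 0.0001  0.0001 -0.0002] turn [ 0.     0.    -0.006] F [ 0.34 -0.92  0.12] q [ 0.27  0.49  1.87 -0.    0.78 -1.01]
```

```bash
for i in 1; do python3 -m crank '[[0,0,0.001,0,0,0,1],[0,0,0.001,0,0,0,1]]'; python3 -m crank '[[0,0,0.001,0,0,0,1],[0,0,0.001,0,0,0,1]]';python3 -m crank '[[0,0,0.001,0,0,0,1],[0,0,0.001,0,0,0,1]]'; done
```

```text
clock: 4.3
eef_pos: [554.0, 151.8, 79.0]
tcp_rot: [3.141, 0.001, 2.851]
contact_force: [1.0, -0.7, 1.9]
opening: 0.0
grasp_force: 0.9
clock: 4.5
eef_pos: [553.9, 151.9, 77.9]
tcp_rot: [3.141, 0.001, 2.851]
contact_force: [1.1, -0.5, 2.9]
opening: -0.003
grasp_force: 1.1
clock: 4.7
eef_pos: [553.6, 152.0, 76.7]
tcp_rot: [3.141, 0.0, 2.851]
contact_force: [1.2, -0.0, 1.8]
opening: 0.003
grasp_force: 1.0
```

```bash
python3 -m crank '[[0,0,0.001,0,0,0,1],[0,0,0.001,0,0,0,1]]'; python3 -m crank '[[0,0,0.001,0,0,0,1],[0,0,0.001,0,0,0,1]]'
```

```text
clock: 4.9
eef_pos: [553.4, 151.9, 75.6]
tcp_rot: [-3.142, -0.0, 2.851]
contact_force: [0.7, -0.2, 1.9]
opening: -0.001
grasp_force: 0.8
clock: 5.1
eef_pos: [553.3, 151.9, 74.6]
tcp_rot: [-3.141, -0.0, 2.851]
contact_force: [0.8, 0.5, 0.7]
opening: 0.003
grasp_force: 0.6
```

```bash
python3 -m crank '[[0,0,0.001,0,0,0,1],[0,0,0.001,0,0,0,1]]'
```

```text
clock: 5.3
eef_pos: [553.5, 151.9, 74.3]
tcp_rot: [-3.142, -0.0, 2.851]
contact_force: [-1.1, -0.3, 8.9]
opening: 0.002
grasp_force: 4.3
```

```bash
python3 -m crank '[[0,0,0.001,0,0,0,1],[0,0,0.001,0,0,0,1]]'
```

```text
clock: 5.5
eef_pos: [553.5, 152.0, 74.1]
tcp_rot: [3.141, -0.0, 2.851]
contact_force: [-4.5, -0.8, 17.3]
opening: -0.001
grasp_force: 8.7
```

The stop is felt at 74.2, about 5 mm below contact. I'll lift and check.

```bash
python3 -m crank '[[0,0,-0.01,0,0,0,1],[0,0,-0.03,0,0,0,1],[0,0,-0.05,0,0,0,1],[0,0,-0.053,0,0,0,1],[0,0,-0.053,0,0,0,1]]'; python3 go.py -27 30 100
python3 - <<'E'
from h import *
from rig import cams
f=cams.grab_frame("side"); x0,y0=190,165
cv2.imwrite("pics/on.png",cv2.resize(f["image"][y0:y0+100,x0:x0+120,::-1],None,fx=5,fy=5,interpolation=cv2.INTER_CUBIC))
E
```

```text
clock: 6.0
eef_pos: [553.5, 151.9, 126.0]
tcp_rot: [3.141, 0.0, 2.851]
contact_force: [-0.2, -0.0, -1.2]
opening: 0.001
grasp_force: 0.0
clock 6.0 target [587.7  76.4 119. ] shift m [-0.0544 -0.0626  0.007 ] turn [ 0.     0.    -0.006] F [-0.2  -0.02 -1.16] q [ 0.27  0.42  1.85  0.    0.87 -1.01]
```

View pics/on.png

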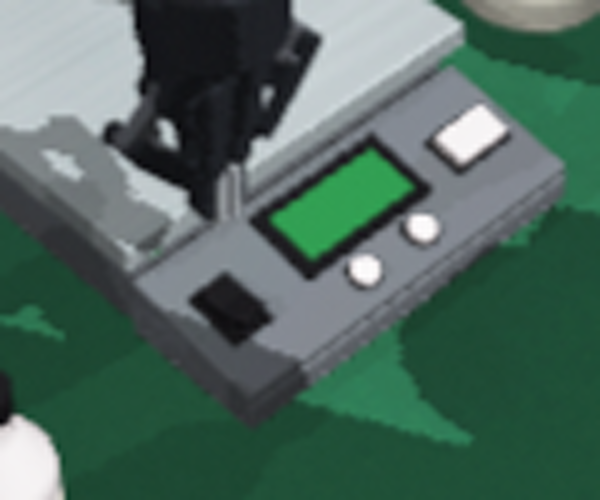

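The rocker at (232,308) now lies flat, and nothing else has moved. Next is the pan tap.

```bash
python3 -m crank '[[-0.018,-0.021,0,0,0,0,1],[-0.036,-0.042,0,0,0,0,1],[-0.0545,-0.0625,0.002,0,0,0,1],[-0.0545,-0.0625,0.007,0,0,0,1],[-0.0545,-0.0625,0.007,0,0,0,1]]'; python3 -m crank '[[0,0,0.005,0,0,0,1],[0,0,0.01,0,0,0,1],[0,0,0.013,0,0,0,1],[0,0,0.013,0,0,0,1],[0,0,0.013,0,0,0,1]]';  python3 go.py -27 30 82
```

```text
clock: 6.55
eef_pos: [586.6, 75.9, 116.9]
tcp_rot: [-3.14, -0.003, 2.849]
contact_force: [-0.5, 0.5, -0.4]
opening: 0.001
grasp_force: 0.0
clock: 7.05
eef_pos: [587.7, 76.7, 105.7]
tcp_rot: [-3.142, -0.0, 2.851]
contact_force: [-0.1, -0.4, 0.1]
opening: 0.001
grasp_force: 0.0
clock 7.05 target [587.7  76.4 101. ] shift m [-0.0001 -0.0003  0.0047] turn [-0.    -0.    -0.005] F [-0.15 -0.42  0.1 ] q [ 0.13  0.47  1.82  0.    0.85 -1.15]
```

```bash
python3 -m crank '[[0,0,0.002,0,0,0,1],[0,0,0.004,0,0,0,1],[0,0,0.004,0,0,0,1]]'; python3 -m crank '[[0,0,0.001,0,0,0,1],[0,0,0.001,0,0,0,1]]'
```

```text
clock: 7.35
eef_pos: [587.6, 76.4, 101.5]
tcp_rot: [-3.141, -0.0, 2.851]
contact_force: [0.0, -0.7, -0.3]
opening: -0.003
grasp_force: 0.0
clock: 7.55
eef_pos: [587.9, 76.3, 100.9]
tcp_rot: [3.142, 0.0, 2.851]
contact_force: [-0.9, -0.4, 1.8]
opening: -0.003
grasp_force: 1.1
```

```bash
python3 -m crank '[[0,0,0.001,0,0,0,1],[0,0,0.001,0,0,0,1]]'
```

```text
clock: 7.75
eef_pos: [587.9, 76.4, 100.0]
tcp_rot: [3.142, 0.0, 2.851]
contact_force: [-1.0, -0.1, 4.6]
opening: 0.001
grasp_force: 2.5
```

Light touch of 4.6 N with about 1 mm give. I'll lift and go to the tare key.

```bash
python3 -m crank '[[0,0,-0.005,0,0,0,1],[0,0,-0.015,0,0,0,1],[0,0,-0.025,0,0,0,1],[0,0,-0.025,0,0,0,1]]'; python3 go.py -97 -88 100
```

```text
clock: 8.15
eef_pos: [589.0, 76.5, 126.8]
tcp_rot: [3.14, 0.003, 2.851]
contact_force: [-0.4, -0.5, -0.1]
opening: -0.002
grasp_force: 0.0
clock 8.15 target [487.4 -17.1 119. ] shift m [ 0.0705 -0.1189  0.0074] turn [ 0.001  0.003 -0.006] F [-0.37 -0.46 -0.09] q [ 0.13  0.45  1.8  -0.    0.89 -1.15]
```

```bash
python3 -m crank '[[0.018,-0.03,0,0,0,0,1],[0.036,-0.06,0,0,0,0,1],[0.054,-0.09,0,0,0,0,1],[0.07,-0.119,0.006,0,0,0,1],[0.07,-0.119,0.006,0,0,0,1]]'; python3 -m crank '[[0,0,0.01,0,0,0,1],[0,0,0.02,0,0,0,1],[0,0,0.03,0,0,0,1],[0,0,0.03,0,0,0,1],[0,0,0.03,0,0,0,1]]';  python3 go.py -97 -88 57;python3 - <<'E'
from h import *
from rig import cams
f=cams.grab_frame("side"); x0,y0=210,135
cv2.imwrite("pics/tare.png",cv2.resize(f["image"][y0:y0+100,x0:x0+120,::-1],None,fx=5,fy=5,interpolation=cv2.INTER_CUBIC))
E
```

```text
clock: 8.65
eef_pos: [482.9, -19.3, 118.1]
tcp_rot: [-3.14, -0.003, 2.849]
contact_force: [-0.5, -0.0, 0.3]
opening: 0.001
grasp_force: 0.0
clock: 9.15
eef_pos: [486.6, -17.2, 88.1]
tcp_rot: [-3.141, -0.001, 2.851]
contact_force: [-0.4, -0.0, 0.5]
opening: -0.002
grasp_force: 0.0
clock 9.15 target [487.4 -17.1  76. ] shift m [-0.0007  0.0002  0.0121] turn [-0.    -0.001 -0.005] F [-0.38 -0.01  0.52] q [-0.04  0.37  2.05  0.    0.72 -1.32]
```

View pics/tare.png

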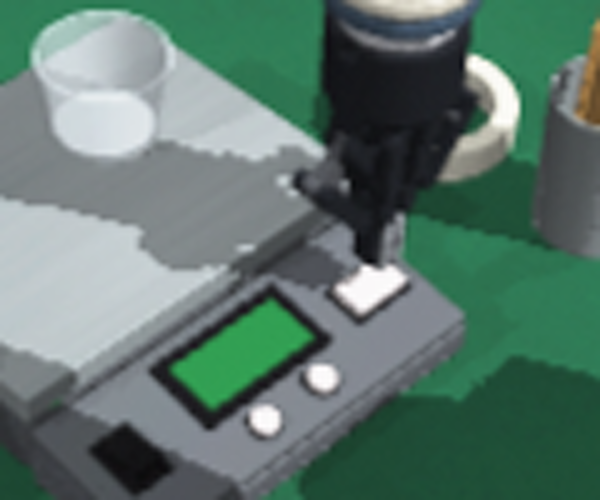

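The tip at (382,262) hangs about 13 mm over the tare key (370,290), with the jar, tape and round keys all clear. I'll press.

```bash
python3 -m crank '[[0,0,0.004,0,0,0,1],[0,0,0.008,0,0,0,1],[0,0,0.01,0,0,0,1],[0,0,0.011,0,0,0,1],[0,0,0.011,0,0,0,1]]'; python3 -m crank '[[0,0,0.001,0,0,0,1],[0,0,0.002,0,0,0,1],[0,0,0.002,0,0,0,1]]'; python3 -m crank '[[0,0,0.001,0,0,0,1],[0,0,0.001,0,0,0,1]]'
```

```text
clock: 9.7
eef_pos: [486.6, -17.6, 77.7]
tcp_rot: [-3.142, -0.0, 2.851]
contact_force: [0.2, -0.1, -0.2]
opening: -0.003
grasp_force: 0.0
clock: 10.0
eef_pos: [486.6, -17.5, 75.7]
tcp_rot: [-3.142, -0.0, 2.851]
contact_force: [-0.9, -0.1, 0.8]
opening: -0.003
grasp_force: 0.0
clock: 10.2
eef_pos: [486.6, -17.6, 74.7]
tcp_rot: [3.142, -0.0, 2.851]
contact_force: [-0.0, -0.8, -1.0]
opening: -0.001
grasp_force: 0.0
```

```bash
python3 -m crank '[[0,0,0.001,0,0,0,1],[0,0,0.001,0,0,0,1]]';  python3 -m crank '[[0,0,0.001,0,0,0,1],[0,0,0.001,0,0,0,1]]'; python3 -m crank '[[0,0,0.001,0,0,0,1],[0,0,0.001,0,0,0,1]]'
```

```text
clock: 10.4
eef_pos: [486.8, -17.6, 73.8]
tcp_rot: [3.142, 0.0, 2.851]
contact_force: [0.1, 0.7, 0.8]
opening: -0.002
grasp_force: 0.5
clock: 10.6
eef_pos: [486.9, -17.6, 72.9]
tcp_rot: [3.142, 0.001, 2.851]
contact_force: [-0.3, -0.4, 1.5]
opening: 0.004
grasp_force: 1.0
clock: 10.8
eef_pos: [487.0, -17.6, 71.9]
tcp_rot: [3.141, 0.001, 2.851]
contact_force: [1.6, -1.3, 3.1]
opening: 0.001
grasp_force: 1.5
```

```bash
python3 -m crank '[[0,0,0.001,0,0,0,1],[0,0,0.001,0,0,0,1]]'
```

```text
clock: 11.0
eef_pos: [487.1, -17.6, 70.9]
tcp_rot: [3.141, 0.001, 2.851]
contact_force: [1.4, -2.1, 3.9]
opening: -0.001
grasp_force: 2.0
```

```bash
python3 -m crank '[[0,0,0.001,0,0,0,1],[0,0,0.001,0,0,0,1]]'
```

```text
clock: 11.2
eef_pos: [487.3, -17.7, 70.1]
tcp_rot: [3.141, 0.001, 2.851]
contact_force: [1.5, -2.4, 5.7]
opening: 0.002
grasp_force: 3.0
```

The key is fully down (5.7 N, about 4 mm). I'll lift well clear and take a last look.

```bash
python3 -m crank '[[0,0,-0.01,0,0,0,1],[0,0,-0.03,0,0,0,1],[0,0,-0.06,0,0,0,1],[0,0,-0.1,0,0,0,1],[0,0,-0.13,0,0,0,1]]'; python3 -m crank '[[0,0,0,0,0,0,1],[0,0,0,0,0,0,1],[0,0,0,0,0,0,1]]'
python3 - <<'E'
from rig import cams
import cv2
f=cams.grab_frame("side"); cv2.imwrite("pics/end.png",cv2.resize(f["image"][100:320,110:390,::-1],None,fx=2.7,fy=2.7,interpolation=cv2.INTER_CUBIC))
E
```

```text
clock: 11.7
eef_pos: [485.9, -17.4, 201.7]
tcp_rot: [3.142, -0.001, 2.851]
contact_force: [0.2, 0.4, -0.3]
opening: -0.003
grasp_force: 0.0
clock: 12.0
eef_pos: [485.5, -17.5, 198.7]
tcp_rot: [-3.141, -0.002, 2.851]
contact_force: [-0.5, -0.0, -0.4]
opening: 0.002
grasp_force: 0.0
```

View pics/end.png

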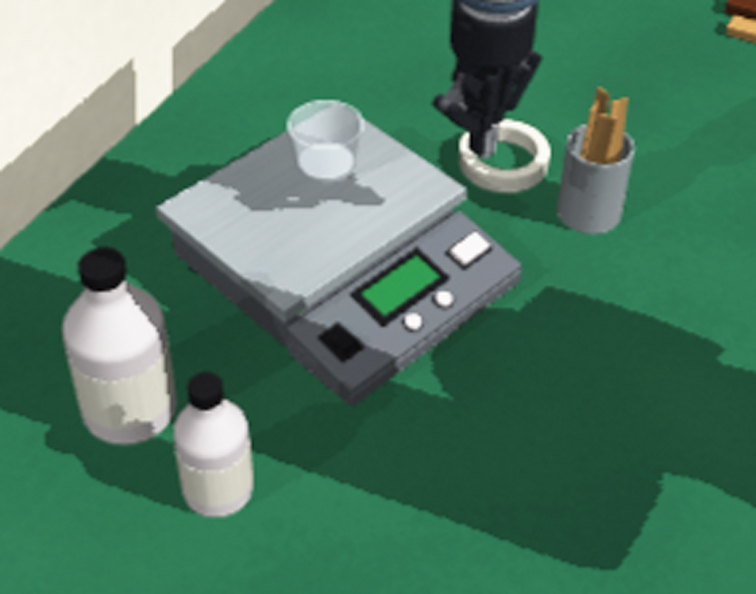

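The rocker (340,342) is still down, the tare key (470,248) is back up, and the cup and the other things are where they were. The gripper is clear of everything.

```bash
python3 -c "from rig import sign_off; print(sign_off())"
```

```text
the job is handed in; nothing more can be done
None
```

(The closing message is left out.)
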